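Clamp a marble strip in the edge-dressing jig

TASK

Set the marble strip up in the wooden jig so its front edge can be dressed: push it flat against the long aluminium fence and slide it along until its end is fully home against the wooden end stop, then press the toggle clamp's handle down past its centre so that it snaps over and the clamp's foot holds the strip there. Feel your way with a light hand - never push the strip into the stop or lean on the clamp with more than about 15 N - then let go, and leave the other things on the table where they are.

Things in the scene. Friction and masses are not known exactly. Their poses are not given: they have to be found in the camera images.
- stone_center (a point): centre, half-way up, of the marble strip: a flat pale block 60 mm wide (its x), 150 mm long (its y), 15 mm thick, about 0.36 kg, loose on the jig's board in front of the fence. At the start 13 to 20 mm off the fence at mid-length, up to 6 degrees askew, 50 to 100 mm short of the end stop. It slides with 2 to 3 N, but may stick at first up to 10 N.
- jig: the jig: plywood board 178 x 370 mm, top 18 mm above the table, with a long aluminium fence (12 mm high above the board, 6 mm thick, 300 mm long). Origin: on the table, under the fence's face, in the clamp's mid-plane. +x points square through the fence, away from the strip; y along the fence (the fence spans y = -180 to 120 mm); z up. The board's front edge is at x = -60 mm.
- stop: the end stop: dark hardwood block, 50 mm along x, 26 mm along y, 24 mm high, fixed on the board. Origin: inside corner of fence face and stop face, at the level of the board's top. Axes as the jig's: +x through the fence, +y along the fence into the stop. The strip lies at x < 0, y < 0; fully home its centre is at x = -30, y = -75 mm, square.
- clamp: the steel toggle clamp behind the fence. Origin: on the fence's face, in the clamp's mid-plane, level with the board's top; axes as the jig's. It works in its x-z plane. It stands on packing of a thickness that differs from job to job and is not measured: its pins, arm and handle are 0 to 14 mm higher than the points pin_low, grip_open and grip_locked say. Feel or look for it.
- pin_low (a point): where the handle's pin (along y) would be without packing. The bent handle has a black round grip 18 mm thick, from 43 to 122 mm from the pin along the handle; the grip's axis runs 24 mm above the handle's line through the pin. That line points 56 degrees above level (towards the clamp's +x) at the start; level is dead centre; its solid stop is 1.2 degrees below level.
- grip_open (a point): top of the grip 95 mm along the handle from the pin, handle raised as at the start, were there no packing. The handle leans up and back from the strip here. Pressing it down its arc takes 1 to 3 N at first (a spring lifts it again if let go).
- grip_locked (a point): the same point of the grip with the handle snapped over, were there no packing. On the way down it pushes back most (3 to 11 N here) after the foot has met the strip, 34 to 14 degrees above level; this falls to about nothing just before dead centre, then it snaps down and stays. It then stands on a solid stop, where pushing on only loads it.
- foot_spot (a point): where the clamp's black foot (20 mm round) lands on the top of the strip; it then presses with 15 to 30 N. At the start the clamp's arm is raised over the fence: the foot hangs 29 to 43 mm above the strip's top level, about 11 mm nearer the robot than this point, and the arm's tip stands up to 110 mm above the board.
- offcut: a small marble offcut, 34 x 34 x 15 mm, lying on the board beyond the end stop; a bystander, origin under its centre
- rubbing_block: a black and grey rubbing block, 55 x 90 x 36 mm, on the table; a bystander, origin under its centre
- glue_jar: a closed jar, 68 mm across, 85 mm high, on the table; a bystander, origin under its centre
- nippers: wheeled tile nippers, about 200 mm long, lying on the table; a bystander, origin near the pivot
- palette_knife: a spatula, 200 mm long, lying on the table; a bystander, origin near its middle
Not all that is in view belongs to the job. Leave any green look-alike of the part that bears stone_center alone.

How it is judged:
By the outcome, as a careful person would: the job done as asked, in the order asked, and still so for the second after the job is handed in, with the robot touching nothing.
It also fails if it takes over 62 s, if anything falls off the work surface, if the arm or the gripper's body presses on something with over 40 N, if the wrist force passes 120 N, or if a joint passes its speed limit or range.

ROBOT

A 6-joint arm with a two-finger parallel gripper is mounted at the origin on the work surface. World frame = base frame: x ahead of the robot, y to its left, z up, the work surface at z = 0. Lengths are in m, angles in rad, forces in N, time in s.
With the tool pointing down it reaches from about 0.35 to 0.85 m from the base axis. Payload 8.1 kg.
Tool frame: the origin (TCP) lies midway between the tips of the shut fingers; the grasp point (between the pads) lies 19 mm behind it; z points along the fingers, x is the direction in which the jaws open and shut, and the axes are right-handed (so a half turn about z gives the same grasp; the last joint's range is limited). The gripper opens to 85 mm and grips with 20 to 120 N. Pads are 22 mm wide; open, the fingers measure 114 mm over their backs; the gripper's body (76 mm by 85 mm) begins 54 mm behind the grasp point. The pads swing forward as they close: fully open they stand 13 mm farther back than shut.
Start: joints at [1.029, 0.13, 1.488, -0, 1.523, -0.085], TCP at [0.265, 0.538, 0.231] pointing down, gripper open.
Joint ranges: [-2.96, 2.96], [-0.89, 2.26], [0.02, 2.5], [-1.34, 4.48], [0, 2.73], [-2.66, 2.66]. Speed limits (rad/s): [2.39, 2.39, 2.79, 3.14, 3.14, 3.14].

INTERFACE

Orientations are given as a rotation vector (axis times angle).
In Python, from rig import state, cams, ticket gives the robot as it stands.
- The arm moves only by the tool move_arm, never from a script. Its argument "series" is a list that holds one entry, the list of rows, each a list of 6 numbers: the shift along the tool's x, y, z in m, then the turn, a rotation vector about the tool's x, y, z in rad. A call has exactly 5 rows; each row is the pose to reach, as a shift and turn from the pose measured when the call began, along the tool's axes at that moment; what a row does not reach only later rows make up. A row lasts 1/12 s, in which the tool goes at most 41.7 mm and 7.16 degrees, less where a joint would pass 70% of its speed; a pose out of reach is approached as far as the arm can. A call with a gripper value outside its range is refused whole. "claw" is the closure in counts, from 0 (fully open) to 255 (shut), set as the call begins (left out, the last holds). The fingers move at their own pace and stop on an object; "grip_force" is the grip in N (left out, the last holds). Time passes only in rows, so rows that repeat a pose let the fingers close, or fill a call up. It gives the time, the measured TCP pose, the force and the opening at its end, in the units of the state.
- state(): the state, without advancing time (a new reading comes with each control period).
- cams.read_camera(name): name is "scene" or "side" or "wrist"; returns a dict with "pixels" (400x640x3 uint8, red, green, blue), "depth" (400x640 float32, m along the optical axis (not along the pixel's ray), 0 where there is no reading), "camera_matrix" (3x3 intrinsics, pixels), "camera_from_world" (4x4, takes a point from world to camera coordinates). Camera axes: x right, y down, z forward; pixel columns grow to the right and rows downward; lengths in m; the calibration is good to about 2 mm. A picture is of the moment at which its call begins.
- ticket.close_job(): hands the job in, once; it reports no verdict.
The state is a dict: "time_s": time; "joint_positions": joint angles; "joint_vel": joint speeds; "effort": joint torques, N m; "tcp_pos": TCP position; "eef_rot": TCP orientation; "contact_force": force on the tool from outside, world axes, zero at the start; "ft_torque": the same for the moment, N m; "width": finger opening in m.
Only numpy, scipy, OpenCV 4.12 (cv2) and the standard library are available. Lean on these libraries where they do the work, as an engineer would, in place of code of your own. Each camera call takes 0.05 s, during which the arm holds its last target.

## Working session

There is one attempt and no reset: what is moved stays moved. The work goes in short steps, Python scripts to look and compute and a tool call to move; the robot and the scene stay as the last step left them, time stands still between calls to the robot, and variables do not carry over. Pictures are saved under pics/ and viewed, and the job is handed in when it is done.

Besides the shell and the picture viewer there is one more tool, called in YAML: its name, and indented under it one key for each argument. move_arm: Moves the arm, as the interface text tells. Its arguments: {"type":"object","properties":{"series":{"type":"array","items":{"type":"array","items":{"type":"array","items":{"type":"number"}}}},"claw":{"type":"number"},"grip_force":{"type":"number"}},"required":["series"]}

```bash
mkdir -p pics; ls
cat > h.py <<'E'
import numpy as np,cv2
from rig import state,cams,ticket
def grab(n,tag):
    r=cams.read_camera(n); cv2.imwrite(f'pics/{tag}.png',r['pixels'][:,:,::-1]); np.savez(f'pics/{tag}.npz',**{k:np.asarray(v) for k,v in r.items()}); return r
def world(r,u,v,d=None):
    K=r['camera_matrix'];T=np.linalg.inv(r['camera_from_world'])
    if d is None:d=r['depth'][int(v),int(u)]
    p=np.linalg.inv(K)@[u,v,1]*d
    return T[:3,:3]@p+T[:3,3]
def plane(r,u,v,z):
    K=r['camera_matrix'];T=np.linalg.inv(r['camera_from_world'])
    d=T[:3,:3]@(np.linalg.inv(K)@[u,v,1]);o=T[:3,3]
    return o+d*(z-o[2])/d[2]
def proj(r,p):
    c=r['camera_from_world']@np.append(p,1);q=r['camera_matrix']@c[:3];return q[:2]/q[2]
def cloud(r):
    K=r['camera_matrix'];T=np.linalg.inv(r['camera_from_world']);h,w=r['depth'].shape
    u,v=np.meshgrid(np.arange(w),np.arange(h));d=r['depth']
    P=np.stack([(u-K[0,2])/K[0,0]*d,(v-K[1,2])/K[1,1]*d,d],-1)
    return P@T[:3,:3].T+T[:3,3]
E
python3 - <<'E'
from h import *
for n in ['scene','side','wrist']:
    r=grab(n,n+'0'); T=np.linalg.inv(r['camera_from_world']); print(n,T[:3,3].round(3),T[:3,2].round(2))
s=state(); print({k:np.round(v,3) for k,v in s.items()})
E
```

```text
pics
scene [ 0.981 -0.02   0.772] [-0.55 -0.02 -0.83]
side [ 0.383 -0.679  0.812] [ 0.17  0.68 -0.71]
wrist [0.195 0.571 0.371] [ 0.27 -0.13 -0.95]
{'time_s': np.float64(0.15), 'joint_positions': array([ 1.029,  0.131,  1.489,  0.   ,  1.523, -0.085]), 'joint_vel': array([-0.003, -0.003, -0.002,  0.001,  0.001,  0.001]), 'effort': array([ 1.0000e-03, -5.7007e+01, -5.0116e+01, -0.0000e+00,  1.0000e-02,
        0.0000e+00]), 'tcp_pos': array([0.264, 0.538, 0.23 ]), 'eef_rot': array([ 2.666e+00,  1.660e+00, -2.000e-03]), 'contact_force': array([-0.25 , -0.849, -0.321]), 'ft_torque': array([-0.031,  0.023, -0.018]), 'width': np.float64(0.086)}
```

View pics/scene0.png

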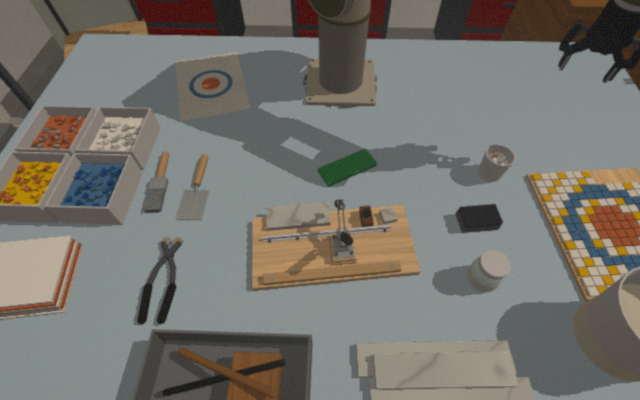

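View pics/side0.png

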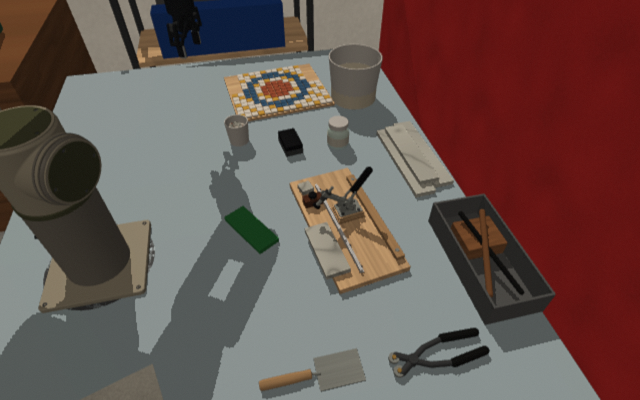

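View pics/wrist0.png

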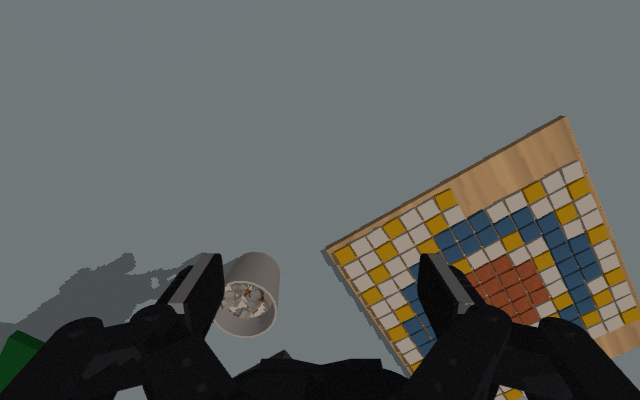

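Could be mistaken for the strip, by scene pixel: the pale strip on the board (298,215), the green look-alike (347,167), the marble slabs off the board (440,370) and the offcut beyond the stop (388,215). I choose (298,215), which is pale, on the jig board and robot-side of the fence. Next is a close crop to check it.

Run:
```python
import cv2
a=cv2.imread('pics/scene0.png')[190:295,240:425];cv2.imwrite('pics/c1.png',cv2.resize(a,None,fx=4,fy=4,interpolation=cv2.INTER_CUBIC))
a=cv2.imread('pics/side0.png')[160:295,280:415];cv2.imwrite('pics/c2.png',cv2.resize(a,None,fx=4,fy=4,interpolation=cv2.INTER_CUBIC))
```

```text
(no output)
```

View pics/c1.png

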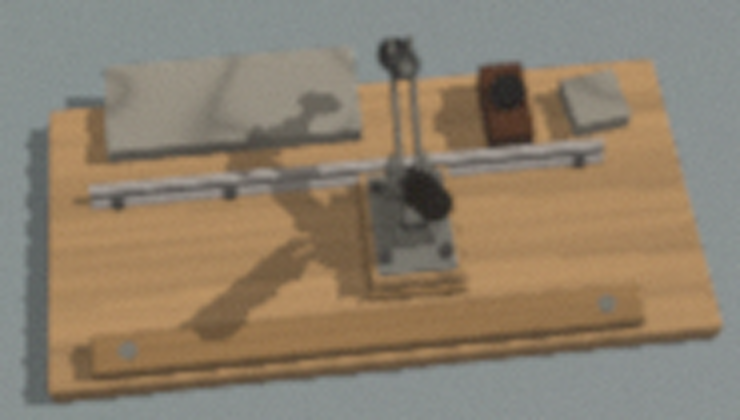

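View pics/c2.png

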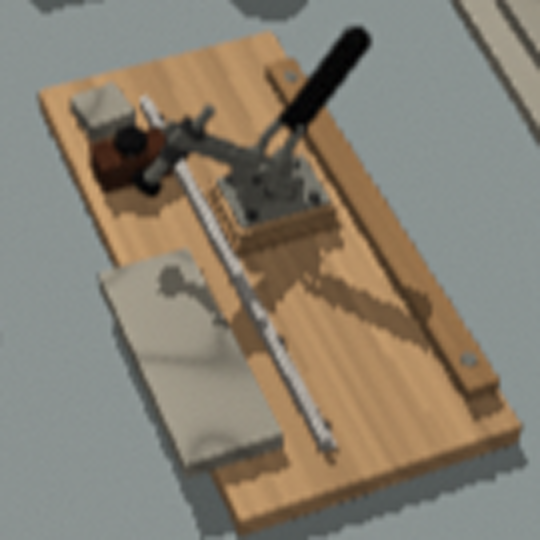

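The crop shows the pale strip (crop 230,100), marble-coloured, loose between robot and fence. The dark red stop is at (505,105), the clamp at (415,230) and the offcut beyond at (595,100). Now measuring.

Run:
```python
from h import *
for n in ['scene0','side0']:
    r=dict(np.load(f'pics/{n}.npz')); P=cloud(r); x=P[...,0];y=P[...,1];z=P[...,2]
    # table noise
    hsv=cv2.cvtColor(r['pixels'],cv2.COLOR_RGB2HSV).astype(int)
    roi=(x>.35)&(x<.75)&(y>-.3)&(y<.3)&(r['depth']>0)
    wood=roi&(hsv[...,0]>8)&(hsv[...,0]<25)&(hsv[...,1]>90)&(z>.005)&(z<.045)
    m=wood.astype(np.uint8); nn,l,s,c=cv2.connectedComponentsWithStats(m)
    k=1+np.argmax(s[1:,4]); print(n,s[k],'z med',np.median(z[l==k]).round(4))
    q=(l==k)&(abs(z-.018)<.006)
    rect=cv2.minAreaRect(np.c_[x[q],y[q]].astype(np.float32)); print('board',np.round(cv2.boxPoints(rect),4).tolist(),np.round(rect[1],4),rect[2])
    st=roi&(hsv[...,1]<60)&(z>.026)&(z<.040)
    nn,l,s,c=cv2.connectedComponentsWithStats(st.astype(np.uint8),connectivity=4)
    for k in np.argsort(-s[1:,4])[:6]+1:
        q=l==k
        if s[k,4]<20: continue
        rect=cv2.minAreaRect(np.c_[x[q],y[q]].astype(np.float32)); print('pale',s[k],np.median(z[q]).round(4),np.round(cv2.boxPoints(rect),4).tolist(),np.round(rect[1],4),round(rect[2],2))
```

```text
scene0 [ 252  206  168   84 7871] z med 0.0187
board [[0.48260000348091125, 0.15569999814033508], [0.5311999917030334, -0.2085999995470047], [0.7077000141143799, -0.1851000040769577], [0.6589999794960022, 0.179299995303154]] [0.178  0.3676] 7.598971366882324
pale [ 266  201   64   28 1435] 0.0331 [[0.4864000082015991, -0.029400000348687172], [0.5060999989509583, -0.17710000276565552], [0.5679000020027161, -0.1687999963760376], [0.5480999946594238, -0.021199999377131462]] [0.0623 0.1489] 7.62
pale [262 230  75   9 191] 0.0297 [[0.5630000233650208, -0.0071000000461936], [0.5846999883651733, -0.17640000581741333], [0.5928999781608582, -0.1754000037908554], [0.5712000131607056, -0.006099999882280827]] [0.0083 0.1707] 7.31
pale [380 208  17  15 178] 0.0329 [[0.5008000135421753, 0.1281999945640564], [0.5083000063896179, 0.09610000252723694], [0.541100025177002, 0.10379999876022339], [0.5335999727249146, 0.13590000569820404]] [0.0337 0.033 ] 13.11
pale [458 206  11  22 126] 0.0349 [[0.4925000071525574, 0.2980000078678131], [0.49390000104904175, 0.28540000319480896], [0.5475000143051147, 0.2
[... 1471 characters left out ...]
.0328 0.0314] 15.25
pale [330 136  19   8  73] 0.0328 [[0.6324999928474426, 0.2782999873161316], [0.6901999711990356, 0.27799999713897705], [0.6902999877929688, 0.2992999851703644], [0.6326000094413757, 0.2996000051498413]] [0.0214 0.0577] 89.71
pale [285 142  18   8  69] 0.0351 [[0.49070000648498535, 0.29840001463890076], [0.4925000071525574, 0.2840000092983246], [0.5460000038146973, 0.2904999852180481], [0.5442000031471252, 0.30489999055862427]] [0.0539 0.0145] 6.87
pale [315 184   6   8  21] 0.0314 [[0.5446000099182129, 0.11749999970197678], [0.5497999787330627, 0.08659999817609787], [0.5551999807357788, 0.08749999850988388], [0.5501000285148621, 0.11840000003576279]] [0.0055 0.0313] 9.41
```

```bash
cat >> h.py <<'E'
A=np.radians(7.8); XJ=np.array([np.cos(A),np.sin(A)]);YJ=np.array([-np.sin(A),np.cos(A)])
OJ=.556*XJ-.076*YJ
def tojig(P):
    q=P[...,:2]-OJ; return np.stack([q@XJ,q@YJ,P[...,2]],-1)
def fromjig(x,y,z): return np.array([*(OJ+x*XJ+y*YJ),z])
E
python3 - <<'E'
from h import *
print(OJ)
for n in ['scene0','side0']:
    r=dict(np.load(f'pics/{n}.npz')); J=tojig(cloud(r)); x,y,z=J[...,0],J[...,1],J[...,2]
    hsv=cv2.cvtColor(r['pixels'],cv2.COLOR_RGB2HSV).astype(int)
    near=(x>-.1)&(x<.16)&(y>-.2)&(y<.2)&(r['depth']>0)
    # stop
    q=near&(z>.036)&(z<.048)&(y>.02)&(x<0)&(hsv[...,1]>70)&(r['pixels'][...,0]<140)
    print(n,'stop',q.sum(),[np.percentile(v[q],[0,5,50,95,100]).round(4).tolist() for v in (x,y,z)])
    q=near&(z>.06)&(r['pixels'].max(-1)<60)
    print('dark',q.sum())
    for lo in np.arange(.06,.2,.01):
        k=q&(z>=lo)&(z<lo+.01)
        if k.sum()>2:print(lo.round(2),k.sum(),'x',x[k].min().round(3),np.median(x[k]).round(3),x[k].max().round(3),'y',np.median(y[k]).round(4),y[k].min().round(3),y[k].max().round(3))
    q=near&(z>.045)
    print('all hi')
    for lo in np.arange(.05,.2,.01):
        k=q&(z>=lo)&(z<lo+.01)&(abs(y)<.04)
        if k.sum()>2:print(lo.round(2),k.sum(),'x',np.percentile(x[k],[0,25,50,75,100]).round(3),'y',np.median(y[k]).round(4))
E
```

```text
[5.61170183e-01 1.61022398e-04]
scene0 stop 126 [[-0.0468, -0.0443, -0.0135, -0.0008, -0.0001], [0.0529, 0.0536, 0.0633, 0.0777, 0.079], [0.0367, 0.0395, 0.042, 0.0446, 0.048]]
dark 111
0.08 4 x -0.038 -0.037 -0.034 y -0.006 -0.006 -0.004
0.1 6 x -0.02 0.052 0.058 y -0.006 -0.007 -0.0
0.11 12 x -0.021 0.027 0.068 y -0.0042 -0.008 0.002
0.12 6 x 0.067 0.071 0.076 y -0.0068 -0.008 -0.002
0.13 10 x 0.072 0.077 0.086 y -0.0062 -0.008 0.004
0.14 6 x 0.078 0.084 0.094 y -0.0042 -0.008 -0.001
0.15 46 x 0.084 0.1 0.105 y -0.0021 -0.008 0.006
0.16 19 x 0.092 0.098 0.102 y 0.0006 -0.004 0.006
all hi
0.05 36 x [0.042 0.046 0.05  0.059 0.064] y -0.0098
0.06 30 x [0.025 0.034 0.056 0.059 0.063] y -0.0031
0.07 50 x [-0.033  0.027  0.033  0.037  0.06 ] y -0.0046
0.08 48 x [-0.043 -0.037  0.019  0.026  0.052] y -0.0044
0.09 33 x [-0.003  0.007  0.014  0.02   0.066] y -0.0039
0.1 40 x [-0.023 -0.002  0.004  0.053  0.064] y -0.0045
0.11 52 x [-0.023 -0.012 -0.007 -0.002  0.068] y -0.0002
0.12 25 x [-0.019 -0.011 -0.001  0.005  0.076] y -0.0017
0.13 12 x [0.002 0.072 0.074 0.08  0.086] y -0.0051
0.14 7
[... 826 characters left out ...]
88 0.092 0.099 y -0.0013 -0.006 0.002
all hi
0.05 53 x [0.023 0.029 0.04  0.051 0.064] y -0.0093
0.06 44 x [0.024 0.033 0.04  0.047 0.062] y -0.0083
0.07 66 x [-0.042  0.029  0.035  0.042  0.058] y -0.0049
0.08 90 x [-0.047 -0.037  0.015  0.045  0.055] y -0.0037
0.09 64 x [-0.037 -0.02   0.007  0.05   0.065] y -0.0032
0.1 76 x [-0.029 -0.017  0.005  0.056  0.072] y -0.005
0.11 76 x [-0.026 -0.016 -0.007  0.061  0.075] y -0.0046
0.12 64 x [-0.024 -0.005  0.063  0.07   0.084] y -0.0024
0.13 37 x [-0.     0.073  0.077  0.081  0.091] y -0.0053
0.14 35 x [0.075 0.08  0.083 0.087 0.097] y -0.003
0.15 39 x [0.084 0.087 0.091 0.096 0.103] y -0.0042
0.16 12 x [0.088 0.091 0.095 0.098 0.099] y -0.0003
```

```bash
cat >> h.py <<'E'
from scipy.spatial.transform import Rotation as R
def goal(p,yaw,tilt=0):
    """tool down with tool-x heading yaw(deg world)"""
    s=state(); R0=R.from_rotvec(s['eef_rot']); a=np.radians(yaw)
    Rt=R.from_euler('z',yaw,degrees=True)*R.from_rotvec([np.pi,0,0])
    print('t',round(s['time_s'],2),'tcp',s['tcp_pos'].round(4),'jig',tojig(np.array(s['tcp_pos'])).round(4),'F',np.round(s['contact_force'],2),'w',round(float(s['width']),4))
    print('shift',R0.inv().apply(np.array(p)-s['tcp_pos']).round(4),'turn',(R0.inv()*Rt).as_rotvec().round(3))
E
python3 - <<'E'
from h import *
r=dict(np.load('pics/side0.npz')); P=cloud(r); x,y,z=P[...,0],P[...,1],P[...,2]
hsv=cv2.cvtColor(r['pixels'],cv2.COLOR_RGB2HSV).astype(int)
g=(abs(hsv[...,0]-65)<20)&(hsv[...,1]>150)&(z>0)&(z<.1)&(x>.2)&(x<.6)
J=tojig(P); print('green',g.sum(),[np.percentile(v[g],[1,50,99]).round(3).tolist() for v in (x,y,z)],[np.percentile(J[...,i][g],[1,99]).round(3).tolist() for i in (0,1)])
q=(J[...,2]>.1)&(J[...,0]>.04)&(J[...,0]<.12)&(abs(J[...,1])<.012)
u=np.array([.559,.829]);n=np.array([-.829,.559]);X=J[q][:,[0,2]]
print('along',np.percentile(X@u,[95,98,100]),'norm',np.percentile(X@n,[2,50,90,95,98]))
goal(fromjig(-.110,-.094,.20),97.8)
E
```

```text
green 1090 [[0.305, 0.36, 0.413], [-0.057, 0.009, 0.084], [0.008, 0.016, 0.019]] [[-0.246, -0.151], [-0.03, 0.113]]
along [0.18627806 0.18785467 0.19008792] norm [0.00128475 0.01185138 0.01559071 0.01612594 0.0167368 ]
t 0.15 tcp [0.2644 0.5381 0.2305] jig [-0.221   0.5733  0.2305] F [-0.25 -0.85 -0.32] w 0.0857
shift [-0.4913  0.4649  0.0311] turn [-0.001  0.001 -0.593]
```

move_arm:
  series:
    - [[-0.03,0.028,0.002,0,0,-0.118],[-0.06,0.056,0.004,0,0,-0.237],[-0.09,0.085,0.006,0,0,-0.356],[-0.12,0.113,0.008,0,0,-0.475],[-0.15,0.142,0.01,0,0,-0.593]]
  claw: 0

```text
time_s: 0.57
tcp_pos: [0.3239, 0.3444, 0.2204]
eef_rot: [2.071, 2.362, -0.003]
contact_force: [0.5, -0.2, 0.4]
width: 0.085
```

```bash
python3 -c "
from h import *
goal(fromjig(-.110,-.094,.15),97.8)"
```

```text
t 0.57 tcp [0.3239 0.3444 0.2204] jig [-0.1883  0.3733  0.2204] F [ 0.55 -0.15  0.43] w 0.085
shift [-0.4667  0.0809  0.0711] turn [-0.001  0.002 -0.005]
```

move_arm:
  series:
    - [[-0.04,0.007,0.003,0,0,0],[-0.08,0.014,0.006,0,0,0],[-0.12,0.021,0.009,0,0,0],[-0.16,0.028,0.012,0,0,0],[-0.2,0.035,0.015,0,0,0]]

```text
time_s: 0.98
tcp_pos: [0.3847, 0.1488, 0.2055]
eef_rot: [2.071, 2.362, -0.003]
contact_force: [0.6, 0.9, -0.7]
width: 0.0852
```

move_arm:
  series:
    - [[-0.04,0.007,0.003,0,0,0],[-0.08,0.014,0.006,0,0,0],[-0.12,0.021,0.009,0,0,0],[-0.16,0.028,0.012,0,0,0],[-0.2,0.035,0.015,0,0,0]]

```text
time_s: 1.4
tcp_pos: [0.4456, -0.047, 0.1907]
eef_rot: [2.071, 2.361, -0.002]
contact_force: [0.9, 0.8, -0.0]
width: 0.0851
```

```bash
python3 -c "
from h import *
goal(fromjig(-.110,-.094,.012),97.8)"
```

```text
t 1.4 tcp [ 0.4456 -0.047   0.1907] jig [-0.1209 -0.031   0.1907] F [ 0.91  0.79 -0.03] w 0.0851
shift [-0.0626  0.0114  0.1788] turn [-0.001  0.002 -0.005]
```

move_arm:
  series:
    - [[-0.03,0.004,0.02,0,0,0],[-0.055,0.007,0.05,0,0,0],[-0.063,0.007,0.09,0,0,0],[-0.063,0.007,0.125,0,0,0],[-0.063,0.007,0.15,0,0,0]]

```text
time_s: 1.82
tcp_pos: [0.4586, -0.1091, 0.0372]
eef_rot: [-2.072, -2.358, 0.005]
contact_force: [-0.9, 0.8, -0.9]
width: 0.0851
```

```bash
python3 -c "
from h import *
r=grab('side','s1');r2=grab('wrist','w1')
a=r['pixels'][140:300,250:440,::-1];cv2.imwrite('pics/s1c.png',cv2.resize(a,None,fx=4,fy=4,interpolation=cv2.INTER_CUBIC)[:600])
# tip height
J=tojig(cloud(r));q=(r['pixels'].max(-1)<70)&(J[...,0]>-.16)&(J[...,0]<-.09)&(J[...,1]<0)&(J[...,1]>-.2)&(J[...,2]>.02)
print(q.sum(),[np.percentile(J[q][:,i],[0,2,50,98]).round(4) for i in range(3)])
goal(fromjig(-.110,-.094,.012),97.8)"
```

```text
2512 [array([-0.16  , -0.1579, -0.1282, -0.0921]), array([-0.1733, -0.1689, -0.1492, -0.1048]), array([0.0593, 0.1015, 0.2353, 0.4364])]
t 1.92 tcp [ 0.456  -0.1075  0.0356] jig [-0.1188 -0.0924  0.0356] F [-0.59  0.38  0.61] w 0.0853
shift [-0.0016  0.009   0.0235] turn [-0.01  -0.003 -0.006]
```

View pics/s1c.png

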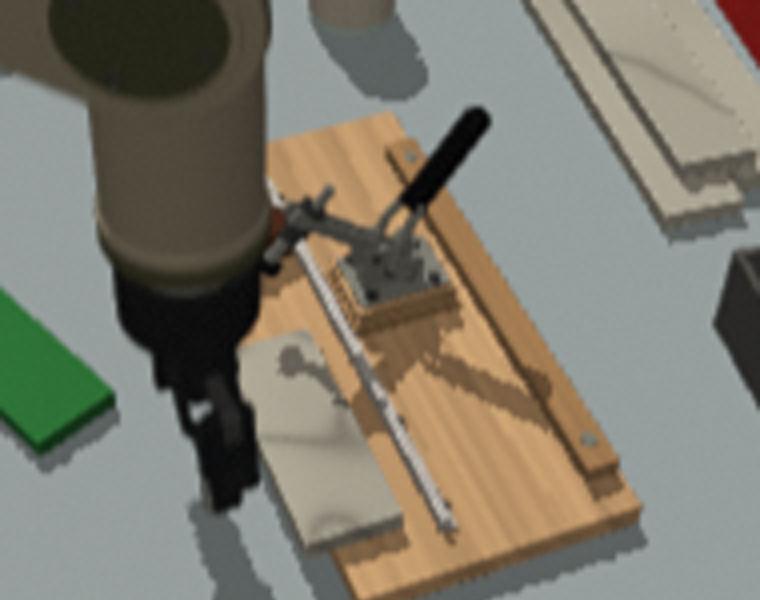

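View pics/w1.png

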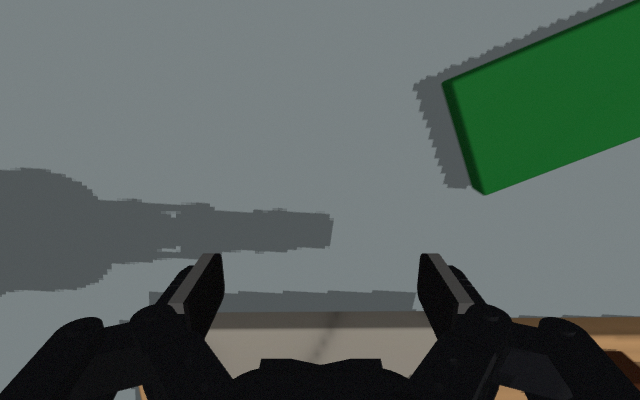

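```bash
python3 -c "
from h import *
r=dict(np.load('pics/s1.npz'));J=tojig(cloud(r))
for v in range(255,272):
  print(v,[ (J[v,u]*1000).round().astype(int).tolist() for u in (300,304,308,312)],r['pixels'][v,304])
"
```

```text
255 [[-128, -145, 104], [-126, -167, 131], [-117, -167, 128], [-109, -168, 125]] [14 14 15]
256 [[-128, -145, 102], [-126, -166, 127], [-117, -166, 122], [-108, -166, 119]] [12 12 12]
257 [[-129, -146, 99], [-125, -165, 122], [-114, -157, 106], [-109, -167, 117]] [15 14 15]
258 [[-129, -147, 97], [-126, -167, 121], [-115, -160, 107], [-109, -168, 115]] [12 14 14]
259 [[-128, -141, 86], [-126, -167, 118], [-116, -163, 108], [-109, -166, 108]] [15 15 16]
260 [[-127, -139, 79], [-126, -167, 115], [-117, -166, 109], [-109, -167, 106]] [12 13 14]
261 [[-127, -139, 75], [-126, -167, 111], [-118, -167, 107], [-109, -168, 104]] [13 13 12]
262 [[-127, -138, 70], [-127, -168, 110], [-118, -169, 106], [-110, -170, 103]] [14 12 14]
263 [[-127, -138, 66], [-127, -168, 105], [-118, -169, 102], [-88, -103, 0]] [12 12 13]
264 [[-127, -138, 62], [-128, -170, 105], [-113, -149, 70], [-89, -106, 1]] [13 12 14]
265 [[-127, -137, 58], [-122, -150, 72], [-113, -151, 69], [-89, -107, -2]] [14 14 13]
266 [[-117, -101, 1], [-122, -150, 69], [-113, -150, 64], [-91, -112, 2]] [14 14 13]
267 [[-118, -104, 1], [-122, -150, 64], [-113, -149, 59], [-92, -115, 2]] [26 26 25]
268 [[-119, -107, 1], [-122, -149, 60], [-102, -113, 1], [-93, -118, 3]] [56 60 59]
269 [[-120, -110, 2], [-111, -112, 0], [-103, -116, 2], [-94, -120, 2]] [82 88 87]
270 [[-121, -112, 1], [-112, -114, -1], [-104, -119, 2], [-95, -122, 1]] [93 99 97]
271 [[-122, -115, 2], [-113, -118, 1], [-104, -120, -1], [-95, -123, -1]] [92 98 96]
```

move_arm:
  series:
    - [[-0.001,0.003,0.012,0,0,0],[-0.002,0.008,0.022,0,0,0],[-0.002,0.014,0.029,0,0,0],[-0.002,0.014,0.029,0,0,-0.006],[-0.002,0.014,0.029,0,0,-0.006]]

```text
time_s: 2.33
tcp_pos: [0.4708, -0.1077, 0.008]
eef_rot: [-2.059, -2.363, 0.008]
contact_force: [0.3, 0.0, 0.8]
width: 0.0853
```

```bash
python3 -c "
from h import *
goal(fromjig(-.0710,-.094,.006),97.8)"
```

```text
t 2.33 tcp [ 0.4708 -0.1077  0.008 ] jig [-0.1041 -0.0946  0.008 ] F [0.27 0.   0.77] w 0.0853
shift [0.0006 0.0332 0.0017] turn [-0.008 -0.002  0.001]
```

move_arm:
  series:
    - [[0,0.003,0,0,0,0],[0,0.006,0,0,0,0],[0,0.009,0,0,0,0],[0,0.012,0,0,0,0],[0,0.014,0,0,0,0]]

```text
time_s: 2.75
tcp_pos: [0.4854, -0.1058, 0.0083]
eef_rot: [-2.059, -2.364, 0.007]
contact_force: [-2.6, -1.1, 1.8]
width: 0.0855
```

move_arm:
  series:
    - [[0,0.001,0,0,0,0],[0,0.002,0,0,0,0],[0,0.003,0,0,0,0],[0,0.004,0,0,0,0],[0,0.005,0,0,0,0]]

```text
time_s: 3.17
tcp_pos: [0.4901, -0.1051, 0.0081]
eef_rot: [-2.059, -2.363, 0.008]
contact_force: [-2.0, -0.3, 1.0]
width: 0.0856
```

move_arm:
  series:
    - [[0,0.002,0,0,0,0],[0,0.004,0,0,0,0],[0,0.006,0,0,0,0],[0,0.007,0,0,0,0],[0,0.009,0,0,0,0]]

```text
time_s: 3.58
tcp_pos: [0.499, -0.1038, 0.0079]
eef_rot: [-2.059, -2.363, 0.008]
contact_force: [-1.7, -0.0, 0.9]
width: 0.0854
```

move_arm:
  series:
    - [[0,0.0005,0,0,0,0],[0,0.001,0,0,0,0],[0,0.0015,0,0,0,0],[0,0.002,0,0,0,0],[0,0.0025,0,0,0,0]]

```text
time_s: 4.0
tcp_pos: [0.5015, -0.1035, 0.0079]
eef_rot: [-2.059, -2.363, 0.008]
contact_force: [-2.7, 0.3, 1.4]
width: 0.0855
```

move_arm:
  series:
    - [[0,0.0005,0,0,0,0],[0,0.001,0,0,0,0],[0,0.0015,0,0,0,0],[0,0.002,0,0,0,0],[0,0.002,0,0,0,0]]

```text
time_s: 4.42
tcp_pos: [0.5036, -0.1032, 0.0079]
eef_rot: [-2.059, -2.363, 0.008]
contact_force: [-2.0, -0.0, 0.9]
width: 0.0854
```

```bash
python3 -c "
from h import *
goal(fromjig(-.0710,-.094,.006),97.8)"
```

```text
t 4.42 tcp [ 0.5036 -0.1032  0.0079] jig [-0.071  -0.0946  0.0079] F [-2.01 -0.04  0.91] w 0.0854
shift [0.0006 0.0001 0.0019] turn [-0.008 -0.002  0.001]
```

Still sliding at about 2 N. I'll creep on until the fence is felt.

move_arm:
  series:
    - [[0,0.0003,0,0,0,0],[0,0.0006,0,0,0,0],[0,0.0009,0,0,0,0],[0,0.0012,0,0,0,0],[0,0.0015,0,0,0,0]]

```text
time_s: 4.83
tcp_pos: [0.5037, -0.1031, 0.0077]
eef_rot: [-2.057, -2.362, 0.011]
contact_force: [-10.6, -1.7, 8.5]
width: 0.0853
```

move_arm:
  series:
    - [[0,0.0003,0,0,0,0],[0,0.0006,0,0,0,0],[0,0.0009,0,0,0,0],[0,0.001,0,0,0,0],[0,0.001,0,0,0,0]]

```text
time_s: 5.25
tcp_pos: [0.5037, -0.1032, 0.0076]
eef_rot: [-2.056, -2.36, 0.013]
contact_force: [-9.4, -1.1, 6.9]
width: 0.0853
```

move_arm:
  series:
    - [[0,-0.01,0,0,0,0],[0,-0.03,-0.01,0.008,0.002,0],[-0.02,-0.03,-0.045,0.008,0.002,0],[-0.06,-0.03,-0.085,0.008,0.002,0],[-0.1,-0.02,-0.085,0,0,0]]
  claw: 255

```text
time_s: 5.67
tcp_pos: [0.4975, -0.1954, 0.0954]
eef_rot: [-2.057, -2.367, 0.01]
contact_force: [1.9, 0.1, 0.0]
width: 0.0256
```

```bash
python3 -c "
from h import *
r=grab('scene','sc2')
a=r['pixels'][180:300,240:425,::-1];cv2.imwrite('pics/c3.png',cv2.resize(a,None,fx=4,fy=4,interpolation=cv2.INTER_CUBIC))
J=tojig(cloud(r));hsv=cv2.cvtColor(r['pixels'],cv2.COLOR_RGB2HSV)
q=(J[...,0]<.0)&(J[...,0]>-.09)&(J[...,1]>-.2)&(J[...,1]<0)&(J[...,2]>.028)&(J[...,2]<.037)&(hsv[...,1]<60)&(r['pixels'].max(-1)>90)
print(q.sum(),[np.percentile(J[q][:,i],[1,50,99]).round(4) for i in range(3)]); rr=cv2.minAreaRect(J[q][:,:2].astype(np.float32));print(rr)
goal(fromjig(-.031,-.21,.024),97.8)"
```

```text
1361 [array([-0.058 , -0.0282, -0.0002]), array([-0.1658, -0.0939, -0.0209]), array([0.0298, 0.0331, 0.0363])]
((-0.029544586315751076, -0.09361425787210464), (0.05943663418292999, 0.14855512976646423), 0.1609995812177658)
t 5.72 tcp [ 0.5006 -0.2036  0.0969] jig [-0.0876 -0.1936  0.0969] F [-2.93 -4.25  2.83] w 0.0171
shift [-0.0159  0.0568  0.0728] turn [-0.003  0.007  0.001]
```

View pics/c3.png

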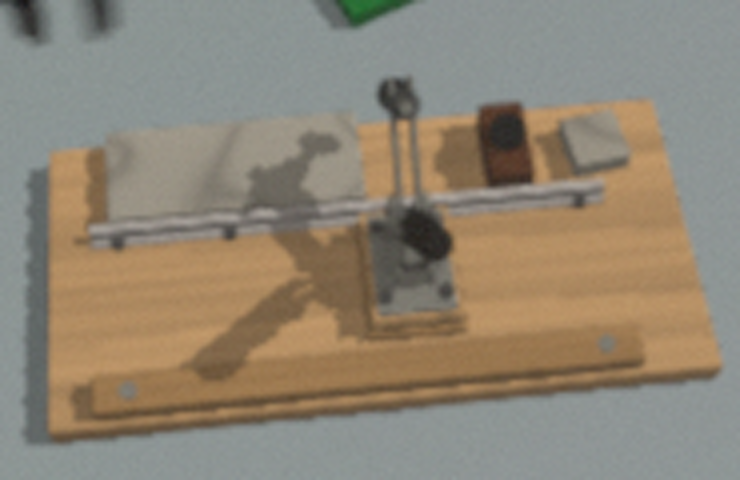

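Picture: the strip (crop 235,165) now lies flat along the fence, centre at jig (-29.5, -93.6) mm, 0.2° off square. Next I go round to its near end.

move_arm:
  series:
    - [[-0.01,0.02,0.01,0,0,0],[-0.018,0.04,0.025,0,0,0],[-0.021,0.055,0.045,0,0,0],[-0.021,0.056,0.063,0,0.003,0],[-0.021,0.056,0.07,0,0.003,0]]

```text
time_s: 6.13
tcp_pos: [0.5584, -0.2167, 0.0239]
eef_rot: [-2.063, -2.367, 0.008]
contact_force: [-0.7, -0.7, -0.6]
width: -0.0005
```

```bash
python3 -c "
from h import *
r=grab('side','s2')
a=r['pixels'][140:300,250:440,::-1];cv2.imwrite('pics/s2c.png',cv2.resize(a,None,fx=4,fy=4,interpolation=cv2.INTER_CUBIC)[:600])
goal(fromjig(-.031,-.1836,.024),97.8)"
```

```text
t 6.18 tcp [ 0.5571 -0.2162  0.0231] jig [-0.0334 -0.2138  0.0231] F [-1.51 -0.26 -1.23] w 0.0003
shift [ 0.0302  0.0024 -0.0009] turn [-0.007  0.001  0.001]
```

View pics/s2c.png

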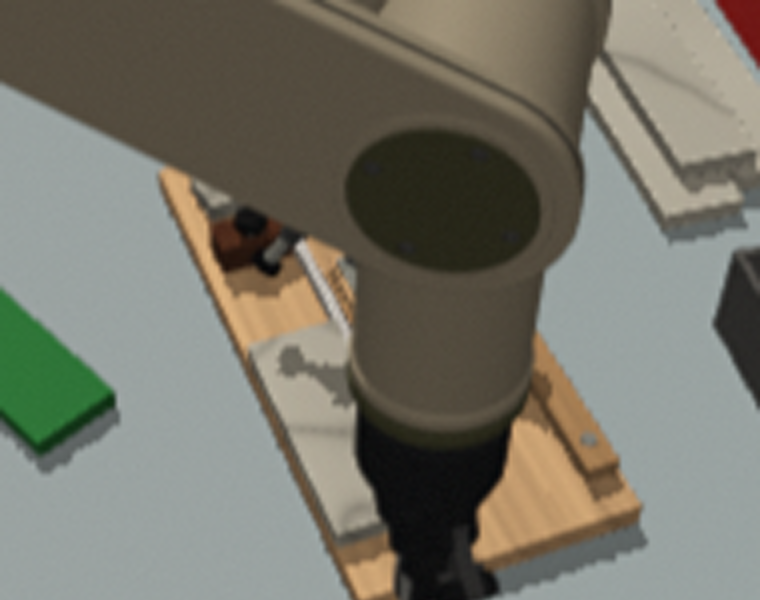

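move_arm:
  series:
    - [[0.005,0.001,0,0,0,0],[0.01,0.002,0,0,0,0],[0.015,0.002,0,0,0,0],[0.02,0.002,0,0,0,0],[0.024,0.002,0,0,0,0]]

```text
time_s: 6.6
tcp_pos: [0.5564, -0.1916, 0.0243]
eef_rot: [-2.062, -2.368, 0.009]
contact_force: [0.5, -0.1, -0.1]
width: 0.0
```

move_arm:
  series:
    - [[0.002,0,0,0,0,0],[0.004,0,0,0,0,0],[0.006,0,0,0,0,0],[0.008,0,0,0,0,0],[0.01,0,0,0,0,0]]

```text
time_s: 7.02
tcp_pos: [0.555, -0.1818, 0.0244]
eef_rot: [-2.063, -2.368, 0.009]
contact_force: [0.1, -2.4, 0.5]
width: -0.0001
```

move_arm:
  series:
    - [[0.003,0,0,0,0,0],[0.008,0,0,0,0,0],[0.013,0,0,0,0,0],[0.018,0,0,0,0,0],[0.022,0,0,0,0,0]]

```text
time_s: 7.43
tcp_pos: [0.552, -0.1594, 0.0244]
eef_rot: [-2.063, -2.368, 0.009]
contact_force: [1.1, -2.2, -0.1]
width: -0.0002
```

move_arm:
  series:
    - [[0.004,0,0,0,0,0],[0.009,0,0,0,0,0],[0.014,0,0,0,0,0],[0.019,0,0,0,0,0],[0.022,0,0,0,0,0]]

```text
time_s: 7.85
tcp_pos: [0.5489, -0.137, 0.0243]
eef_rot: [-2.062, -2.368, 0.009]
contact_force: [-0.1, -2.0, 1.6]
width: 0.0003
```

```bash
python3 -c "
from h import *
r=grab('scene','sc3')
J=tojig(cloud(r));hsv=cv2.cvtColor(r['pixels'],cv2.COLOR_RGB2HSV)
a=r['pixels'][180:300,240:425,::-1];cv2.imwrite('pics/c4.png',cv2.resize(a,None,fx=4,fy=4,interpolation=cv2.INTER_CUBIC))
q=(J[...,0]<.0)&(J[...,0]>-.09)&(J[...,1]>-.2)&(J[...,1]<.06)&(J[...,2]>.028)&(J[...,2]<.037)&(hsv[...,1]<60)&(r['pixels'].max(-1)>90)
print(q.sum(),[np.percentile(J[q][:,i],[1,50,99]).round(4) for i in range(3)])
goal(fromjig(-.031,-.112,.024),97.8)"
```

```text
1172 [array([-0.0576, -0.0266, -0.0006]), array([-0.1205, -0.049 ,  0.0248]), array([0.0303, 0.0331, 0.0361])]
t 7.9 tcp [ 0.5488 -0.1366  0.0243] jig [-0.0308 -0.1338  0.0243] F [ 0.24 -0.24  0.81] w -0.0002
shift [ 0.0218 -0.0002  0.0002] turn [-0.005  0.002  0.002]
```

View pics/c4.png

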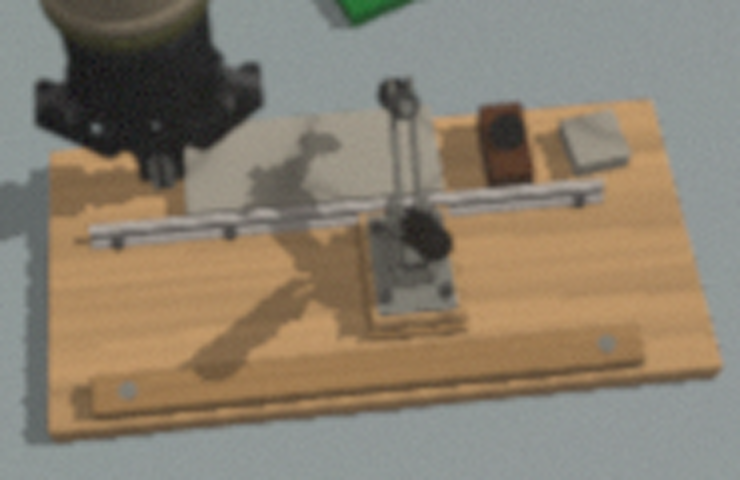

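move_arm:
  series:
    - [[0.003,0,0,0,0,0],[0.007,0,0,0,0,0],[0.011,0,0,0,0,0],[0.015,0,0,0,0,0],[0.018,0,0,0,0,0]]

```text
time_s: 8.32
tcp_pos: [0.5463, -0.1183, 0.0243]
eef_rot: [-2.062, -2.368, 0.009]
contact_force: [0.5, -2.4, 0.7]
width: 0.0001
```

move_arm:
  series:
    - [[0.0008,0,0,0,0,0],[0.0016,0,0,0,0,0],[0.0024,0,0,0,0,0],[0.0032,0,0,0,0,0],[0.004,0,0,0,0,0]]

```text
time_s: 8.73
tcp_pos: [0.5458, -0.1144, 0.0243]
eef_rot: [-2.062, -2.368, 0.008]
contact_force: [0.0, -2.4, 0.9]
width: -0.0001
```

move_arm:
  series:
    - [[0.0004,0,0,0,0,0],[0.0008,0,0,0,0,0],[0.0012,0,0,0,0,0],[0.0016,0,0,0,0,0],[0.002,0,0,0,0,0]]

```text
time_s: 9.15
tcp_pos: [0.5455, -0.1125, 0.0243]
eef_rot: [-2.062, -2.368, 0.009]
contact_force: [-0.3, -2.4, 1.5]
width: 0.0004
```

move_arm:
  series:
    - [[0.0003,0,0,0,0,0],[0.0006,0,0,0,0,0],[0.0009,0,0,0,0,0],[0.0012,0,0,0,0,0],[0.0015,0,0,0,0,0]]

```text
time_s: 9.57
tcp_pos: [0.5453, -0.111, 0.0243]
eef_rot: [-2.062, -2.368, 0.009]
contact_force: [-0.0, -2.0, 0.7]
width: 0.0002
```

move_arm:
  series:
    - [[0.0003,0,0,0,0,0],[0.0006,0,0,0,0,0],[0.0009,0,0,0,0,0],[0.0012,0,0,0,0,0],[0.0015,0,0,0,0,0]]

```text
time_s: 9.98
tcp_pos: [0.5453, -0.1104, 0.0244]
eef_rot: [-2.063, -2.369, 0.01]
contact_force: [0.4, -8.3, 0.3]
width: 0.0001
```

move_arm:
  series:
    - [[0.0003,0,0,0,0,0],[0.0006,0,0,0,0,0],[0.0009,0,0,0,0,0],[0.0012,0,0,0,0,0],[0.0015,0,0,0,0,0]]

```text
time_s: 10.4
tcp_pos: [0.5452, -0.1103, 0.0244]
eef_rot: [2.062, 2.368, -0.012]
contact_force: [0.2, -11.1, -1.8]
width: -0.0003
```

move_arm:
  series:
    - [[-0.008,0,0,0,0,0],[-0.025,0,-0.01,0,0,0],[-0.04,-0.02,-0.03,0,0,0],[-0.045,-0.05,-0.05,0,0,0],[-0.045,-0.085,-0.06,0,0,0]]
  claw: 0

```text
time_s: 10.82
tcp_pos: [0.4686, -0.1672, 0.0874]
eef_rot: [2.06, 2.366, -0.009]
contact_force: [0.4, -0.1, 1.2]
width: 0.0606
```

```bash
python3 -c "
from h import *
r=grab('scene','sc4')
J=tojig(cloud(r));hsv=cv2.cvtColor(r['pixels'],cv2.COLOR_RGB2HSV)
a=r['pixels'][180:300,240:425,::-1];cv2.imwrite('pics/c5.png',cv2.resize(a,None,fx=4,fy=4,interpolation=cv2.INTER_CUBIC))
q=(J[...,0]<.0)&(J[...,0]>-.09)&(J[...,1]>-.2)&(J[...,1]<.055)&(J[...,2]>.028)&(J[...,2]<.037)&(hsv[...,1]<60)&(r['pixels'].max(-1)>90)
print(q.sum(),[np.percentile(J[q][:,i],[1,50,99]).round(4) for i in range(3)],cv2.minAreaRect(J[q][:,:2].astype(np.float32)))
goal(fromjig(-.11,-.05,.012),97.8)"
```

```text
1256 [array([-0.058 , -0.0282, -0.0004]), array([-0.0944, -0.0268,  0.0516]), array([0.0301, 0.0332, 0.0359])] ((-0.02966463565826416, -0.02174181491136551), (0.14961901307106018, 0.05923788994550705), 89.97853088378906)
t 10.87 tcp [ 0.4621 -0.1667  0.0867] jig [-0.1208 -0.1518  0.0867] F [ 1.24 -1.97 -1.79] w 0.0676
shift [0.1022 0.0115 0.0741] turn [-0.007  0.006  0.002]
```

View pics/c5.png

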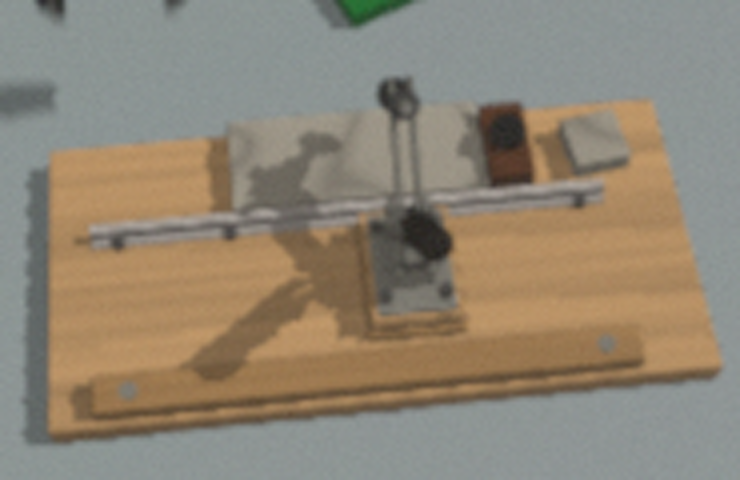

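move_arm:
  series:
    - [[0.03,0.006,0,0,0,0],[0.06,0.01,0.01,0,0,0],[0.09,0.013,0.03,0,0,0],[0.097,0.013,0.05,-0.007,0.006,0],[0.097,0.013,0.063,-0.007,0.006,0]]
  claw: 255

```text
time_s: 11.28
tcp_pos: [0.4595, -0.0662, 0.021]
eef_rot: [-2.058, -2.369, -0.001]
contact_force: [-0.4, -0.5, -1.0]
width: 0.0094
```

```bash
python3 -c "
from h import *
goal(fromjig(-.072,-.055,.024),97.8)"
```

```text
t 11.28 tcp [ 0.4595 -0.0662  0.021 ] jig [-0.1097 -0.052   0.021 ] F [-0.45 -0.47 -1.  ] w 0.0094
shift [-0.0032  0.0377 -0.0031] turn [-0.002 -0.003  0.004]
```

move_arm:
  series:
    - [[-0.003,0.008,-0.003,0,0,0],[-0.003,0.016,-0.003,0,0,0],[-0.003,0.024,-0.003,0,0,0],[-0.003,0.03,-0.003,0,0,0],[-0.003,0.034,-0.003,0,0,0]]

```text
time_s: 11.7
tcp_pos: [0.4959, -0.0649, 0.0253]
eef_rot: [-2.06, -2.37, -0.003]
contact_force: [0.3, 0.4, 0.0]
width: 0.0002
```

move_arm:
  series:
    - [[0,0.0006,0,0,0,0],[0,0.0012,0,0,0,0],[0,0.0018,0,0,0,0],[0,0.0024,0,0,0,0],[0,0.003,0,0,0,0]]

```text
time_s: 12.12
tcp_pos: [0.4986, -0.0645, 0.0252]
eef_rot: [-2.06, -2.37, -0.003]
contact_force: [-2.7, -0.3, 0.9]
width: 0.0002
```

move_arm:
  series:
    - [[0,0.0003,0,0,0,0],[0,0.0006,0,0,0,0],[0,0.0009,0,0,0,0],[0,0.0012,0,0,0,0],[0,0.0015,0,0,0,0]]

```text
time_s: 12.53
tcp_pos: [0.4987, -0.0644, 0.0249]
eef_rot: [-2.058, -2.368, 0.0]
contact_force: [-8.6, -2.3, 6.8]
width: -0.0002
```

move_arm:
  series:
    - [[0,-0.008,0,0,0,0],[0,-0.02,-0.025,0,0,0],[0,-0.025,-0.065,0,0,0],[0,-0.02,-0.105,0,0,0],[0,-0.015,-0.145,0,0,0]]

```text
time_s: 12.95
tcp_pos: [0.4831, -0.0667, 0.1711]
eef_rot: [-2.058, -2.367, 0.001]
contact_force: [1.3, 0.7, -0.0]
width: -0.0
```

```bash
python3 -c "
from h import *
r=grab('scene','sc5')
J=tojig(cloud(r));hsv=cv2.cvtColor(r['pixels'],cv2.COLOR_RGB2HSV)
q=(J[...,0]<.0)&(J[...,0]>-.09)&(J[...,1]>-.2)&(J[...,1]<.055)&(J[...,2]>.028)&(J[...,2]<.037)&(hsv[...,1]<60)&(r['pixels'].max(-1)>90)
print(q.sum(),cv2.minAreaRect(J[q][:,:2].astype(np.float32)))
goal(fromjig(.040,-.001,.17),97.8)
for t in (56,50,44,38,32,26,20,14,8,4,0,-1.2):
  a=np.radians(t);c,s=np.cos(a),np.sin(a);print(t,np.round([51+95*c-33*s-11,46+95*s+33*c],1))
"
```

```text
1249 ((-0.02933061122894287, -0.021681852638721466), (0.14991040527820587, 0.05872497335076332), 89.80879974365234)
t 13.0 tcp [ 0.4887 -0.0677  0.1811] jig [-0.081  -0.0574  0.1811] F [ 2.39 -0.89  7.35] w -0.0002
shift [0.056  0.1211 0.0121] turn [0.009 0.002 0.004]
56 [ 65.8 143.2]
50 [ 75.8 140. ]
44 [ 85.4 135.7]
38 [ 94.5 130.5]
32 [103.1 124.3]
26 [110.9 117.3]
20 [118.  109.5]
14 [124.2 101. ]
8 [129.5  91.9]
4 [132.5  85.5]
0 [135.  79.]
-1.2 [135.7  77. ]
```

move_arm:
  series:
    - [[0.014,0.03,-0.004,0,0,0],[0.028,0.06,-0.004,0,0,0],[0.042,0.09,-0.004,0,0,0],[0.056,0.115,-0.004,0,0,0],[0.056,0.12,0.005,0.008,0.002,0.004]]

```text
time_s: 13.42
tcp_pos: [0.6034, 0.0074, 0.1789]
eef_rot: [2.06, 2.366, 0.009]
contact_force: [1.6, -1.6, -0.0]
width: -0.0
```

```bash
python3 -c "
from h import *
r=grab('side','s5')
a=r['pixels'][110:260,250:440,::-1];cv2.imwrite('pics/s5c.png',cv2.resize(a,None,fx=4,fy=4,interpolation=cv2.INTER_CUBIC))
goal(fromjig(.045,-.001,.143),97.8)"
```

```text
t 13.47 tcp [0.6014 0.0062 0.1754] jig [0.0407 0.0006 0.1754] F [-2.46 -0.29 -0.93] w -0.0002
shift [-0.0016  0.0043  0.0324] turn [ 0.001 -0.001  0.001]
```

View pics/s5c.png

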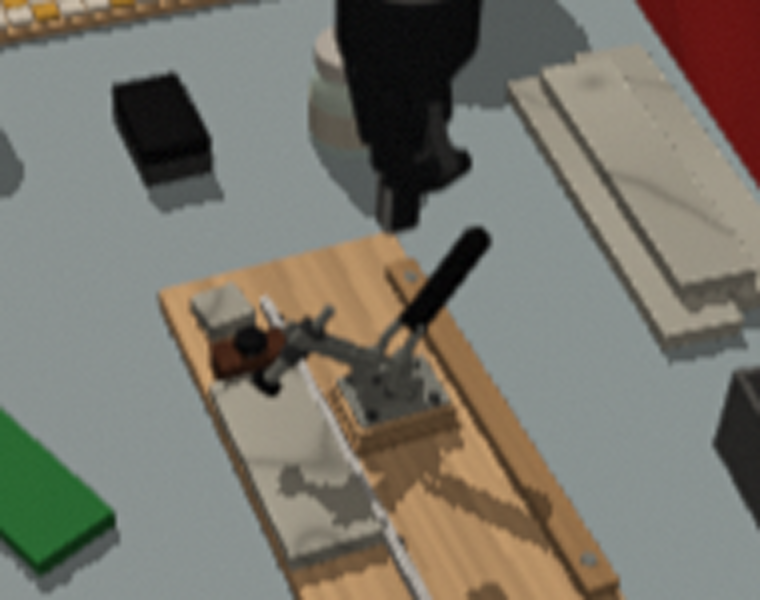

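The strip (crop 300,470) is against fence and stop. The closed fingertips (400,225) are just robot-side of the black grip (445,275). Going down to touch the handle.

move_arm:
  series:
    - [[-0.001,0,0.01,0,0,0],[-0.001,0,0.02,0,0,0],[-0.001,0.002,0.029,0,0,0],[-0.001,0.006,0.032,0,0,0],[-0.001,0.01,0.032,0,0,0]]

```text
time_s: 13.88
tcp_pos: [0.6103, 0.0063, 0.1417]
eef_rot: [-2.063, -2.366, -0.0]
contact_force: [0.6, 1.5, 0.2]
width: -0.0003
```

move_arm:
  series:
    - [[0,0.003,0,0,0,0],[0,0.006,0,0,0,0],[0,0.009,0,0,0,0],[0,0.012,0,0,0,0],[0,0.014,0,0,0,0]]

```text
time_s: 14.3
tcp_pos: [0.6249, 0.0082, 0.1422]
eef_rot: [-2.064, -2.367, -0.001]
contact_force: [0.6, 0.4, 0.3]
width: 0.0005
```

```bash
python3 -c "
from h import *
goal(fromjig(.0758,-.001,.140),97.8)"
```

```text
t 14.3 tcp [0.6249 0.0082 0.1422] jig [ 0.0643 -0.0006  0.1422] F [0.57 0.39 0.26] w 0.0005
shift [-0.0004  0.0115  0.0022] turn [-0.    -0.001  0.001]
```

move_arm:
  series:
    - [[0,0.002,0,0,0,0],[0,0.004,0.0005,0,0,0],[0,0.006,0.001,0,0,0],[0,0.008,0.0015,0,0,0],[0,0.01,0.002,0,0,0]]

```text
time_s: 14.72
tcp_pos: [0.6349, 0.0096, 0.1403]
eef_rot: [-2.064, -2.367, -0.001]
contact_force: [-1.2, -1.1, 1.1]
width: 0.0001
```

move_arm:
  series:
    - [[0,0.002,0.0008,0,0,0],[0,0.004,0.0016,0,0,0],[0,0.006,0.0025,0,0,0],[0,0.008,0.0034,0,0,0],[0,0.01,0.0043,0,0,0]]

```text
time_s: 15.13
tcp_pos: [0.6452, 0.011, 0.1361]
eef_rot: [-2.064, -2.367, -0.001]
contact_force: [-1.2, 0.3, 2.9]
width: -0.0001
```

```bash
python3 -c "
from h import *
r=grab('side','s6')
a=r['pixels'][110:260,250:440,::-1];cv2.imwrite('pics/s6c.png',cv2.resize(a,None,fx=4,fy=4,interpolation=cv2.INTER_CUBIC))
goal(fromjig(.0945,-.001,.1305),97.8)"
```

```text
t 15.18 tcp [0.6453 0.011  0.1359] jig [ 0.0849 -0.0007  0.1359] F [-0.34 -0.09  3.56] w 0.0001
shift [-0.0004  0.0096  0.0054] turn [ 0.    -0.001  0.001]
```

View pics/s6c.png

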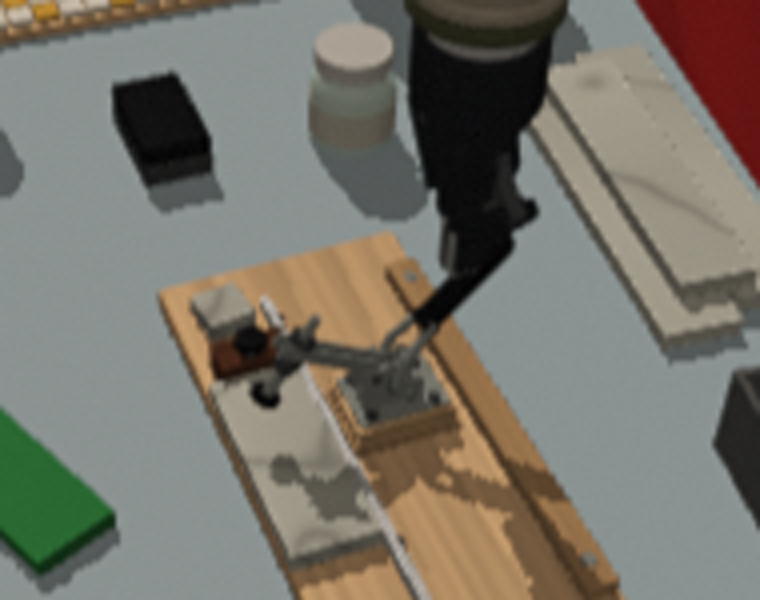

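The handle is following the tip and the arm is coming down. I'll continue along the arc.

move_arm:
  series:
    - [[0,0.0019,0.001,0,0,0],[0,0.0038,0.002,0,0,0],[0,0.0057,0.003,0,0,0],[0,0.0076,0.0041,0,0,0],[0,0.0095,0.0053,0,0,0]]

```text
time_s: 15.6
tcp_pos: [0.6552, 0.0124, 0.1307]
eef_rot: [-2.064, -2.368, -0.002]
contact_force: [-0.3, 0.0, 3.7]
width: -0.0
```

move_arm:
  series:
    - [[0,0.0018,0.0012,0,0,0],[0,0.0035,0.0024,0,0,0],[0,0.0052,0.0037,0,0,0],[0,0.0069,0.005,0,0,0],[0,0.0086,0.0062,0,0,0]]

```text
time_s: 16.02
tcp_pos: [0.664, 0.0136, 0.1245]
eef_rot: [-2.064, -2.368, -0.003]
contact_force: [-0.2, 0.3, 3.4]
width: -0.0002
```

```bash
python3 -c "
from h import *
goal(fromjig(.1109,-.001,.1173),97.8)"
```

```text
t 16.02 tcp [0.664  0.0136 0.1245] jig [ 0.1037 -0.0007  0.1245] F [-0.18  0.33  3.45] w -0.0002
shift [-0.0004  0.0072  0.0072] turn [ 0.001 -0.001  0.001]
```

move_arm:
  series:
    - [[0,0.0015,0.0014,0,0,0],[0,0.003,0.0028,0,0,0],[0,0.0045,0.0042,0,0,0],[0,0.006,0.0056,0,0,0],[0,0.0072,0.007,0,0,0]]

```text
time_s: 16.43
tcp_pos: [0.6713, 0.0146, 0.1173]
eef_rot: [-2.064, -2.368, -0.002]
contact_force: [0.5, -0.2, 2.5]
width: -0.0001
```

move_arm:
  series:
    - [[0,0.0014,0.0016,0,0,0],[0,0.0028,0.0032,0,0,0],[0,0.0042,0.0048,0,0,0],[0,0.0056,0.0064,0,0,0],[0,0.007,0.0078,0,0,0]]

```text
time_s: 16.85
tcp_pos: [0.6781, 0.0156, 0.109]
eef_rot: [-2.064, -2.367, -0.002]
contact_force: [1.1, -0.4, 2.0]
width: -0.0
```

```bash
python3 -c "
from h import *
r=grab('side','s7')
a=r['pixels'][110:260,250:440,::-1];cv2.imwrite('pics/s7c.png',cv2.resize(a,None,fx=4,fy=4,interpolation=cv2.INTER_CUBIC))
goal(fromjig(.1242,-.001,.101),97.8)"
```

```text
t 16.9 tcp [0.6781 0.0156 0.1086] jig [ 0.118  -0.0006  0.1086] F [0.24 0.22 1.31] w 0.0001
shift [-0.0004  0.0062  0.0076] turn [ 0.    -0.001  0.   ]
```

View pics/s7c.png

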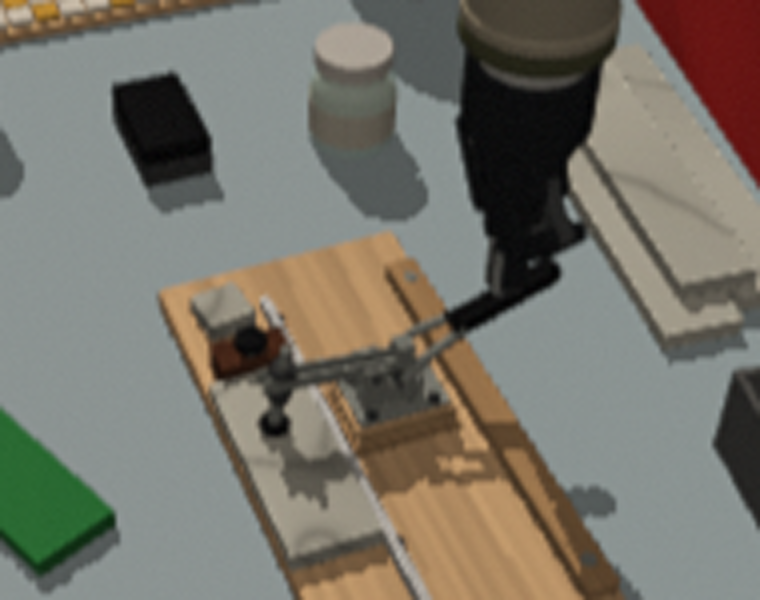

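move_arm:
  series:
    - [[0,0.0012,0.0014,0,0,0],[0,0.0024,0.0028,0,0,0],[0,0.0036,0.0042,0,0,0],[0,0.0046,0.0056,0,0,0],[0,0.0056,0.007,0,0,0]]

```text
time_s: 17.32
tcp_pos: [0.6837, 0.0164, 0.1015]
eef_rot: [-2.064, -2.367, -0.001]
contact_force: [-0.6, 0.8, 2.2]
width: -0.0
```

move_arm:
  series:
    - [[0,0.001,0.0014,0,0,0],[0,0.002,0.0028,0,0,0],[0,0.003,0.0042,0,0,0],[0,0.0038,0.0056,0,0,0],[0,0.0045,0.007,0,0,0]]

```text
time_s: 17.73
tcp_pos: [0.6882, 0.017, 0.0944]
eef_rot: [-2.064, -2.367, -0.001]
contact_force: [-1.1, -0.3, 2.8]
width: 0.0002
```

```bash
python3 -c "
from h import *
r=grab('side','s8')
a=r['pixels'][110:260,250:440,::-1];cv2.imwrite('pics/s8c.png',cv2.resize(a,None,fx=4,fy=4,interpolation=cv2.INTER_CUBIC))
goal(fromjig(.1295,-.001,.092),97.8)"
```

```text
t 17.78 tcp [0.6882 0.017  0.0941] jig [ 0.1282 -0.0005  0.0941] F [-0.24 -0.83  2.35] w -0.0
shift [-0.0005  0.0013  0.0021] turn [-0.    -0.001  0.001]
```

View pics/s8c.png

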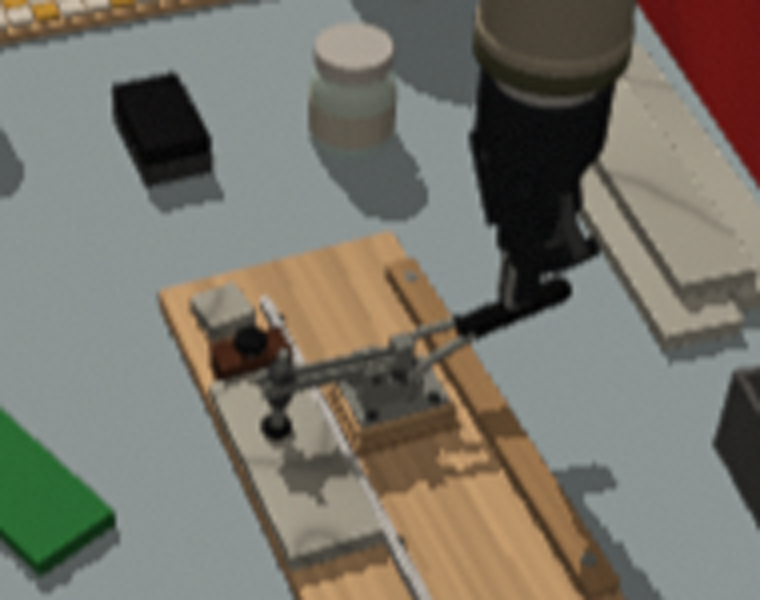

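move_arm:
  series:
    - [[0,0.0005,0.001,0,0,0],[0,0.001,0.002,0,0,0],[0,0.0015,0.003,0,0,0],[0,0.002,0.004,0,0,0],[0,0.0024,0.005,0,0,0]]

```text
time_s: 18.2
tcp_pos: [0.6909, 0.0173, 0.0892]
eef_rot: [-2.064, -2.367, -0.002]
contact_force: [-0.3, -0.5, 3.4]
width: -0.0001
```

move_arm:
  series:
    - [[0,0.0004,0.0008,0,0,0],[0,0.0008,0.0016,0,0,0],[0,0.0011,0.0024,0,0,0],[0,0.0014,0.0032,0,0,0],[0,0.0017,0.004,0,0,0]]

```text
time_s: 18.62
tcp_pos: [0.6928, 0.0176, 0.0851]
eef_rot: [-2.064, -2.368, -0.002]
contact_force: [-0.2, -0.0, 1.9]
width: -0.0
```

```bash
python3 -c "
from h import *
r=grab('side','s9')
a=r['pixels'][110:260,250:440,::-1];cv2.imwrite('pics/s9c.png',cv2.resize(a,None,fx=4,fy=4,interpolation=cv2.INTER_CUBIC))
J=tojig(cloud(r));q=(r['pixels'].max(-1)<60)&(abs(J[...,1])<.012)&(J[...,0]>.085)&(J[...,0]<.18)&(J[...,2]<.15)
X=J[q]
for lo in np.arange(.085,.18,.008):
  k=(X[:,0]>=lo)&(X[:,0]<lo+.008)
  if k.any():print(lo.round(3),k.sum(),np.percentile(X[k,2],[5,50,90,100]).round(4))
goal(fromjig(.1295,-.001,.092),97.8)"
```

```text
0.085 2 [0.0751 0.0785 0.0815 0.0823]
0.093 21 [0.075  0.0796 0.0837 0.0862]
0.101 17 [0.0738 0.0811 0.0833 0.0855]
0.109 17 [0.0747 0.0812 0.0845 0.0858]
0.117 64 [0.0774 0.1164 0.1386 0.1465]
0.125 23 [0.0732 0.0858 0.1191 0.1359]
0.133 12 [0.0748 0.082  0.1372 0.1374]
0.141 14 [0.0747 0.0819 0.1155 0.1363]
0.149 17 [0.0763 0.0852 0.088  0.0889]
0.157 17 [0.0775 0.0842 0.0878 0.0886]
0.165 5 [0.0789 0.082  0.0849 0.0849]
t 18.67 tcp [0.6926 0.0176 0.0849] jig [ 0.1326 -0.0005  0.0849] F [ 1.31 -0.62  2.27] w 0.0
shift [-0.0005 -0.0031 -0.0071] turn [ 0.    -0.001  0.001]
```

View pics/s9c.png

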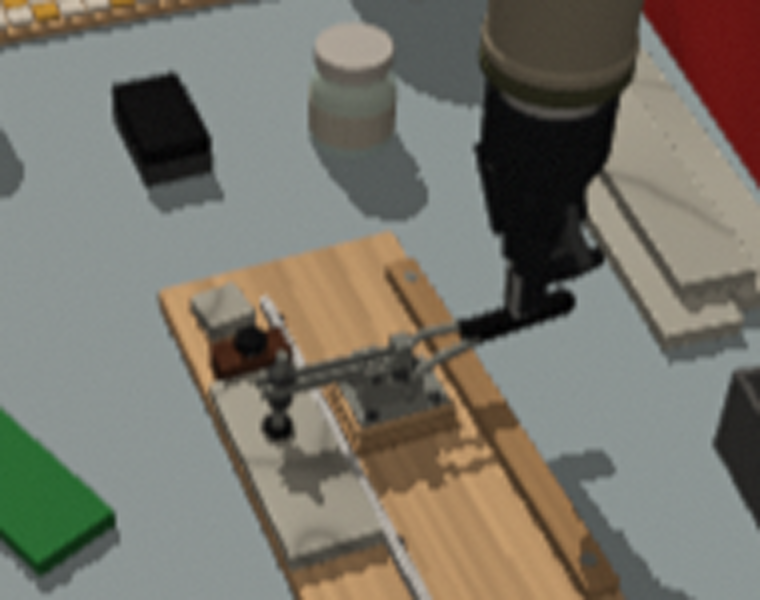

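move_arm:
  series:
    - [[0,0.0002,0.0008,0,0,0],[0,0.0004,0.0016,0,0,0],[0,0.0006,0.0022,0,0,0],[0,0.0008,0.0028,0,0,0],[0,0.001,0.0032,0,0,0]]

```text
time_s: 19.08
tcp_pos: [0.6933, 0.0178, 0.0812]
eef_rot: [-2.064, -2.367, -0.001]
contact_force: [-0.1, -1.3, 0.5]
width: 0.0002
```

move_arm:
  series:
    - [[0,0.0002,0.0005,0,0,0],[0,0.0004,0.001,0,0,0],[0,0.0006,0.0015,0,0,0],[0,0.0008,0.002,0,0,0],[0,0.0008,0.0024,0,0,0]]

```text
time_s: 19.5
tcp_pos: [0.694, 0.0179, 0.0787]
eef_rot: [-2.064, -2.367, -0.001]
contact_force: [-0.3, 0.1, -0.6]
width: -0.0002
```

move_arm:
  series:
    - [[0,0,0.0003,0,0,0],[0,0,0.0006,0,0,0],[0,0,0.0009,0,0,0],[0,0,0.0012,0,0,0],[0,0,0.0015,0,0,0]]

```text
time_s: 19.92
tcp_pos: [0.694, 0.0179, 0.0772]
eef_rot: [-2.063, -2.367, -0.001]
contact_force: [-1.2, -0.2, 0.0]
width: 0.0001
```

```bash
python3 -c "
from h import *
r=grab('side','s10')
J=tojig(cloud(r));q=(r['pixels'].max(-1)<60)&(abs(J[...,1])<.012)&(J[...,0]>.085)&(J[...,0]<.18)&(J[...,2]<.15)
X=J[q]
for lo in np.arange(.085,.18,.008):
  k=(X[:,0]>=lo)&(X[:,0]<lo+.008)
  if k.any():print(lo.round(3),k.sum(),np.percentile(X[k,2],[5,50,90,100]).round(4))
goal(fromjig(.1295,-.001,.092),97.8)"
```

```text
0.093 18 [0.0679 0.0738 0.0795 0.0807]
0.101 16 [0.0687 0.0738 0.0779 0.0814]
0.109 19 [0.0691 0.076  0.0922 0.1491]
0.117 69 [0.0697 0.121  0.1463 0.1498]
0.125 30 [0.067  0.0825 0.1096 0.1296]
0.133 15 [0.0681 0.074  0.1288 0.1294]
0.141 18 [0.0661 0.0728 0.128  0.1342]
0.149 16 [0.0657 0.0748 0.0785 0.079 ]
0.157 18 [0.0666 0.0735 0.077  0.0786]
0.165 10 [0.0676 0.0721 0.0733 0.0747]
t 19.97 tcp [0.694  0.0179 0.0771] jig [ 0.134  -0.0005  0.0771] F [ 0.19  0.45 -0.32] w -0.0001
shift [-0.0005 -0.0045 -0.0149] turn [-0.001 -0.002  0.001]
```

move_arm:
  series:
    - [[0,0,0.0003,0,0,0],[0,0,0.0006,0,0,0],[0,0,0.0009,0,0,0],[0,0,0.0011,0,0,0],[0,0,0.0012,0,0,0]]

```text
time_s: 20.38
tcp_pos: [0.6941, 0.018, 0.0763]
eef_rot: [-2.064, -2.367, -0.001]
contact_force: [-2.0, -0.3, 3.3]
width: 0.0
```

Handle now slopes just below level and is felt solid at z = 76 mm with 3 N. Lifting off to check that it stays.

move_arm:
  series:
    - [[0,-0.001,-0.005,0,0,0],[0,-0.002,-0.025,0,0,0],[0,-0.002,-0.06,0,0,0],[0,-0.002,-0.095,0,0,0],[0,-0.002,-0.13,0,0,0]]

```text
time_s: 20.8
tcp_pos: [0.6916, 0.0174, 0.2075]
eef_rot: [-2.063, -2.366, -0.0]
contact_force: [1.3, -0.0, 0.1]
width: -0.0
```

move_arm:
  series:
    - [[-0.03,-0.02,-0.01,0,0,0],[-0.06,-0.04,-0.02,0,0,0],[-0.09,-0.06,-0.03,0,0,0],[-0.12,-0.08,-0.03,0,0,0],[-0.15,-0.1,-0.03,0,0,0]]

```text
time_s: 21.22
tcp_pos: [0.6127, -0.1462, 0.2389]
eef_rot: [2.064, 2.368, 0.002]
contact_force: [0.4, -0.6, -0.6]
width: 0.0001
```

```bash
python3 -c "
from h import *
r=grab('scene','sc11')
J=tojig(cloud(r));hsv=cv2.cvtColor(r['pixels'],cv2.COLOR_RGB2HSV)
a=r['pixels'][180:300,240:425,::-1];cv2.imwrite('pics/c11.png',cv2.resize(a,None,fx=4,fy=4,interpolation=cv2.INTER_CUBIC))
q=(J[...,0]<.0)&(J[...,0]>-.09)&(J[...,1]>-.2)&(J[...,1]<.055)&(J[...,2]>.028)&(J[...,2]<.037)&(hsv[...,1]<60)&(r['pixels'].max(-1)>90)
print(q.sum(),cv2.minAreaRect(J[q][:,:2].astype(np.float32)),[np.percentile(J[q][:,i],[1,99]).round(4) for i in range(2)])
r=grab('side','s11')
a=r['pixels'][140:290,270:440,::-1];cv2.imwrite('pics/s11c.png',cv2.resize(a,None,fx=4,fy=4,interpolation=cv2.INTER_CUBIC))
J=tojig(cloud(r));q=(r['pixels'].max(-1)<60)&(abs(J[...,1])<.012)&(J[...,0]>.085)&(J[...,0]<.18)
X=J[q]
for lo in np.arange(.093,.18,.016):
  k=(X[:,0]>=lo)&(X[:,0]<lo+.008)
  if k.any():print(lo.round(3),k.sum(),np.percentile(X[k,2],[5,50,90,100]).round(4))
goal(fromjig(.1295,-.001,.092),97.8)"
```

```text
1205 ((-0.02972021885216236, -0.021025344729423523), (0.06009988859295845, 0.1507604867219925), 0.32480207085609436) [array([-0.0582, -0.0003]), array([-0.0944,  0.0516])]
0.093 17 [0.0661 0.074  0.0796 0.0805]
0.141 11 [0.0641 0.071  0.0757 0.0761]
0.157 11 [0.065  0.071  0.0753 0.0755]
t 21.32 tcp [ 0.6111 -0.1497  0.238 ] jig [ 0.0291 -0.1553  0.238 ] F [ 0.18 -0.58 -0.46] w -0.0003
shift [0.1548 0.0999 0.1458] turn [-0.002  0.    -0.005]
```

View pics/c11.png

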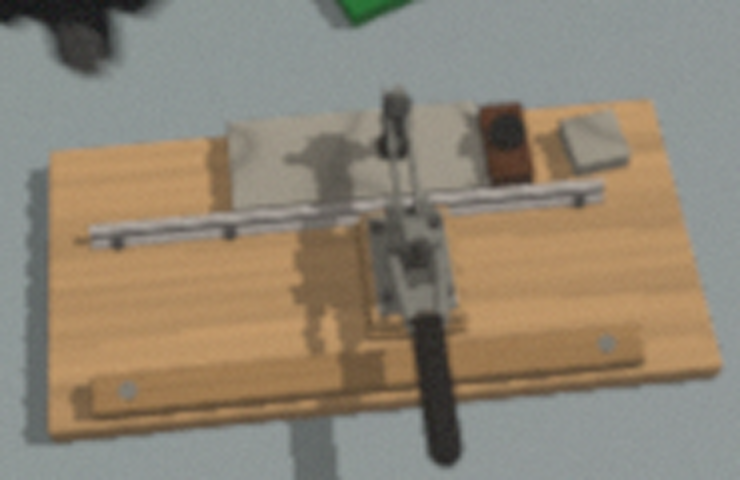

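View pics/s11c.png

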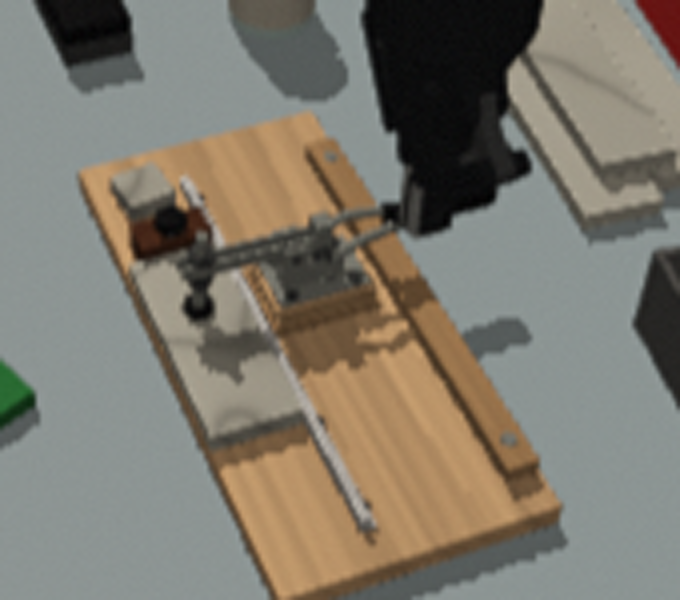

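```bash
python3 -c "
from h import *
r=dict(np.load('pics/s11.npz'));J=tojig(cloud(r))
q=(r['pixels'].max(-1)<60)&(abs(J[...,1])<.014)&(J[...,0]>-.06)&(J[...,0]<-.005)&(J[...,2]>.03)
X=J[q];print(len(X));o=np.argsort(X[:,2]);print((X[o][:20]*1000).round(1).tolist())
r=dict(np.load('pics/scene0.npz'));r2=dict(np.load('pics/sc11.npz'))
d=np.abs(r['pixels'].astype(int)-r2['pixels']).max(-1)>60
n,l,s,c=cv2.connectedComponentsWithStats(d.astype(np.uint8));print([x.tolist() for x in s[1:] if x[4]>15])
"
```

```text
97
[[-28.7, -6.8, 32.2], [-36.2, -5.3, 33.7], [-31.9, -8.2, 35.0], [-34.4, -7.7, 35.5], [-26.2, -7.3, 35.6], [-33.7, -5.9, 37.1], [-39.6, -0.4, 37.4], [-36.2, -5.4, 37.5], [-29.2, -8.1, 37.6], [-25.8, -6.4, 38.2], [-23.8, -0.9, 39.2], [-35.6, 3.4, 39.4], [-25.1, -4.4, 39.6], [-39.3, -6.8, 40.3], [-32.3, -2.3, 40.3], [-38.2, -3.7, 40.3], [-29.0, -7.8, 41.0], [-31.4, -6.9, 41.0], [-39.6, -0.3, 41.1], [-26.7, -1.7, 41.2]]
[[259, 0, 23, 25, 406], [291, 0, 8, 8, 33], [606, 0, 13, 7, 62], [623, 0, 17, 6, 69], [181, 27, 40, 8, 196], [183, 36, 80, 23, 1341], [558, 42, 66, 41, 870], [242, 82, 12, 18, 102], [216, 128, 75, 70, 2855], [335, 200, 9, 5, 22], [331, 208, 7, 12, 36], [339, 210, 3, 10, 24], [349, 212, 9, 14, 65], [262, 218, 4, 6, 18], [299, 223, 18, 9, 76], [262, 225, 31, 6, 98], [319, 226, 10, 5, 38], [341, 234, 12, 11, 60], [289, 259, 22, 12, 86], [343, 258, 12, 38, 272]]
```

move_arm:
  series:
    - [[0,0,0,0,0,0],[0,0,0,0,0,0],[0,0,0,0,0,0],[0,0,0,0,0,0],[0,0,0,0,0,0]]

```text
time_s: 21.73
tcp_pos: [0.6114, -0.1487, 0.2378]
eef_rot: [-2.068, -2.363, 0.002]
contact_force: [0.4, 1.0, 0.4]
width: -0.0004
```

The foot's lowest points are at z ≈ 33 mm, which is the strip's top. Bystanders are unmoved and the arm is free, so I'm handing in.

```bash
python3 -c "
from h import *
print(ticket.close_job())"
```

```text
the job is handed in; nothing more can be done
None
```

The marble strip is clamped flat against the fence and home against the end stop, and I handed the job in at about 21.8 s of the 62 s allowed.

- **Fence:** I pushed the strip with the two open fingertips. It slid at 2–3 N, and the fence was felt at about 11 N along the push (about 14 N with the upward part).
- **Stop:** I slid it along by its near end until the stop was felt, at 8–11 N. I then checked the front once more with a light press of about 9 N (about 11 N with the upward part), and the strip did not move.
- **Clamp:** I pressed the handle down its arc. The readings at the end of each step never passed about 4 N, and after the snap I felt its solid stop at 3.3 N before lifting away.

**Last checks:**
- **Strip:** the centre is about 0.3 mm off in x, about 1 mm in y and 0.3° from square. That is within the camera error.
- **Handle:** it stayed down just below level after release.
- **Foot:** its lowest points are at 32–34 mm, which is the strip's top at 33 mm.
- **Other things on the table:** comparing the first and last scene pictures, the changes lay only where the arm, its shadow, the strip and the clamp had moved.
- **Contact:** the robot touches nothing.

No check failed. Two readings did not fully agree. The push-back on the handle was at the low end of the stated 3–11 N, and the handle's slope from depth data came out a little steeper (about 4° below level) than its 1.2° stop. I put the slope down to depth noise. Forces were only read at the end of each step, so brief peaks in between are not recorded.

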